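# Clamp the spiralizer and bring the courgette to the blade

## Task

Get the spiralizer ready to crank. Push its upright suction lever over towards the user's side and down until it snaps into the clamped position, and then push the carriage by its side grip until the courgette's end is right up against the blade. Only push with the fingers: do not lift the machine, shove it about or squeeze anything, and leave the things around it where they are.

Things in the scene. Friction and masses are not known exactly. Their poses are not given: they have to be found in the camera images.
- spiralizer: Hand-crank spiralizer, grey-green plastic, loose, about 2 kg, on rubber feet (skates above about 22 N sideways, tips if pushed hard high up). Base 150 x 350, top at 26. Origin on the worktop; -x is the user's side (base edge at x -75) with lever and push grip; y runs along the machine from the blade tower to the crank end (base ends at y -160 and +190); z up. Lengths in mm; heights from the worktop.
- blade (a point): Middle of the blade face that the courgette meets, 90 high, at x 0, y -95. The blade tower spans y -125 to -95, x -55 to 55, 156 high. The courgette (43 diameter, axis at x 0, 90 high) rides on the carriage with the crank; the crank knob beyond the carriage, on its far (+x) side, is not used.
- lever_pivot (a point): Axle of the suction lever, on the user's edge of the base: 37 high, at x -65, y -30 of the machine; the axle runs along the machine's y.
- lever_tip (a point): Middle of the lever's end paddle, 78 from the axle. Black bar 15 wide, 9 thick; the paddle is 34 long (ends 95 from the axle), 30 wide along the machine's y, 10 thick. Unclamped it stands 78 degrees above horizontal, leaning slightly to the user's side (-x). Behind it, between lever and courgette, over 50 is free for a finger.
- lever (a joint): Suction lever, rad: 0 standing up (unclamped), 1.29 lying out to the user's side 4 degrees above horizontal (clamped); the tip goes towards the machine's -x and down. Over-centre spring: resists with about 0.5 N m (7 N at the paddle) at the start, falling to nothing at 0.645, past which it snaps to the other stop by itself and stays.
- push_grip (a point): On the axis of the carriage's side grip, a black upright round post 24 diameter on the user's side, 42 to 128 high (this point at 101), at x -110 of the machine; an arm 54 to 70 high joins it to the carriage on its +x side. It is pushed along the machine's -y.
- carriage (a joint): Carriage slide, m: 0 drawn back to the crank end, 0.075 its stop, where the courgette's end bears on the blade; it moves along the machine's -y. The push grip is at machine y = 0.125 minus this value. Needs about 2 to 3 N and stays where it is left.
- bowl: Bystander: clear glass bowl, 144 across the rim, 60 high, standing in front of the blade tower's outlet end. Origin at the centre of its underside.
- spice_jar: Bystander: small amber spice jar with black cap, 44 diameter, 85 high, standing on the user side near the tower end. Origin at the centre of its underside.
- peeler: Bystander: vegetable peeler with wooden handle lying on the worktop on the user side, below the push grip; 135 long, 18 high, handle along its -x. Origin on the worktop under the middle.
- spare_blade: Bystander: spare blade cassette, 84 x 116 x 13, lying flat beyond the machine. Origin at the centre of its underside.
- spatula: Bystander: dark wooden spatula, 280 long, 14 high, lying on the left of the worktop before the hob. Origin on the worktop under it.
- measuring_spoons: Bystander: ring of three white measuring spoons, about 120 across, 13 high, lying on the right of the worktop. Origin on the worktop under the ring.

How it is judged:
By the outcome, as a careful person would: the job done as asked, in the order asked, and still so for the second after the job is handed in, with the robot touching nothing.
It also fails if it takes over 42 s, if anything falls off the work surface, if the arm or the gripper's body presses on something with over 40 N, if the wrist force passes 120 N, or if a joint passes its speed limit or range.

## Robot

A 6-joint arm with a two-finger parallel gripper is mounted at the origin on the work surface. World frame = base frame: x ahead of the robot, y to its left, z up, the work surface at z = 0. Lengths are in m, angles in degrees, forces in N, time in s.
With the tool pointing down it reaches from about 0.35 to 0.875 m from the base axis. Payload 4.2 kg.
Tool frame: the origin (TCP) lies at the very end of the fingers, on their centre line; the grasp point (between the pads) lies 19 mm behind it; z points along the fingers, y is the line along which they close (so a half turn about z gives the same grasp; the last joint's range is limited). The gripper opens to 87 mm and grips with 3 to 60 N. Pads are 19 mm wide; open, the fingers measure 117 mm over their backs; the gripper's body (75 mm by 190 mm) begins 51 mm behind the grasp point.
Start: joints at [-61.616, 22.042, 0.453, 0, -68.411, -14.817], TCP at [0.147, -0.608, 0.223] pointing down, gripper open.
Joint ranges: [-179.83, 179.83], [-69.29, 118.12], [-61.27, 80.66], [-181.25, 117.63], [-171.15, -9.14], [-177.46, 177.46]. Speed limits (degrees/s): [159.86, 159.86, 180, 180, 180, 180].

## Interface

Orientations are given as a 3x3 rotation matrix whose columns are the frame's x, y, z axes.
In Python, from station import sense, cams, r gives the robot as it stands. The module is installed in compiled form; this text tells all that it offers.
- The arm moves only by the tool step_arm, never from a script. Its argument "targets" is text: rows parted by semicolons, each of 4 numbers parted by spaces: the shift along the tool's x, y, z in cm, then the turn about the tool's z in degrees. In form: x y z turn; .... A call has 1 to 12 rows; each row shifts and turns the commanded pose from where the row before left it, along the tool's axes as they then stand; what a row does not reach is not made up. A row lasts 1/12 s, in which the tool goes at most 41.7 mm and 7.16 degrees, less where a joint would pass 70% of its speed; a pose out of reach is approached as far as the arm can. A call with a gripper value outside its range is refused whole. "claw" is the finger opening in cm, from 0 to 8.7, set as the call begins (left out, the last holds). The fingers move at their own pace and stop on an object; the grip force is fixed at half the most. Time passes only in rows, so rows that do not move let the fingers close. It gives the time, the measured TCP pose, the force, the opening and the grip force at its end, in the units of the state.
- sense(): the state, without advancing time (a new reading comes with each control period).
- cams.capture(name): name is "scene" or "top"; returns a dict with "frame" (384x512x3 uint8, blue, green, red), "vertical_fov" (degrees; the focal length in pixels is half the picture's height over the tangent of half this angle, whatever the lens; pixels are square), "cx", "cy" (the principal point, pixels), "eye" and "rotation" of the camera in the world. Camera axes: x right, y down, z forward; pixel columns grow to the right and rows downward; lengths in m; the calibration is good to about 2 mm. A picture is of the moment at which its call begins. There is no depth.
- r.finish_job(): hands the job in; it is judged then, once.
The state is a dict: "time_s": time; "joints": joint angles; "joint_velocities": joint speeds; "effort": joint torques, N m; "tcp_pos": TCP position; "ee_rot": TCP orientation; "wrist_force": force on the tool from outside, world axes, zero at the start; "moment": the same for the moment, N m; "gripper_width": opening from 0.0 (shut) to 1.0 (fully open); "gripper_force": force on a finger pad.
Only numpy, scipy, OpenCV 4.12 (cv2) and the standard library are available. Lean on these libraries where they do the work, as an engineer would, in place of code of your own. Each camera call takes 0.05 s, during which the arm holds its last target. There are 200 camera calls.

## Working session

There is one attempt and no reset: what is moved stays moved. The work goes in short steps, Python scripts to look and compute and a tool call to move; the robot and the scene stay as the last step left them, time stands still between calls to the robot, and variables do not carry over. Pictures are saved under pics/ and viewed, at most 10 in all, crops included, and the job is handed in when it is done.

Besides the shell and the picture viewer there is one more tool, called after "Call:" as name(argument=value, ...) on one line, values as JSON. step_arm: Moves the arm, as the interface text tells. Its arguments: {"type":"object","properties":{"targets":{"type":"string"},"claw":{"type":"number"}},"required":["targets"]}

```bash
mkdir -p pics; python3 - <<'E'
from station import sense,cams,r
import cv2,numpy as np,pickle
for n in("scene","top"):
    c=cams.capture(n); pickle.dump(c,open(n+".pkl","wb")); cv2.imwrite(f"pics/{n}0.png",cv2.resize(c["frame"],(800,600),interpolation=cv2.INTER_CUBIC))
    print(n,c["vertical_fov"],c["cx"],c["cy"],np.round(c["eye"],3),np.round(c["rotation"],3).tolist())
s=sense();print(s["time_s"],s["tcp_pos"],np.round(s["ee_rot"],3).tolist())
E
```

```text
scene 52.74070052718747 261.8666027718335 200.85686980989635 [ 1.399 -0.558  0.726] [[0.486, 0.493, -0.722], [0.874, -0.284, 0.394], [-0.011, -0.822, -0.569]]
top 49.570468512476 249.9689900567999 185.84544935365173 [ 0.528 -0.098  1.326] [[-0.026, -0.997, 0.079], [-1.0, 0.026, -0.002], [-0.0, -0.079, -0.997]]
0.1 [ 0.14651342 -0.60704912  0.2215937 ] [[-0.972, -0.234, -0.001], [-0.234, 0.972, 0.002], [0.0, 0.002, -1.0]]
```

View pics/scene0.png

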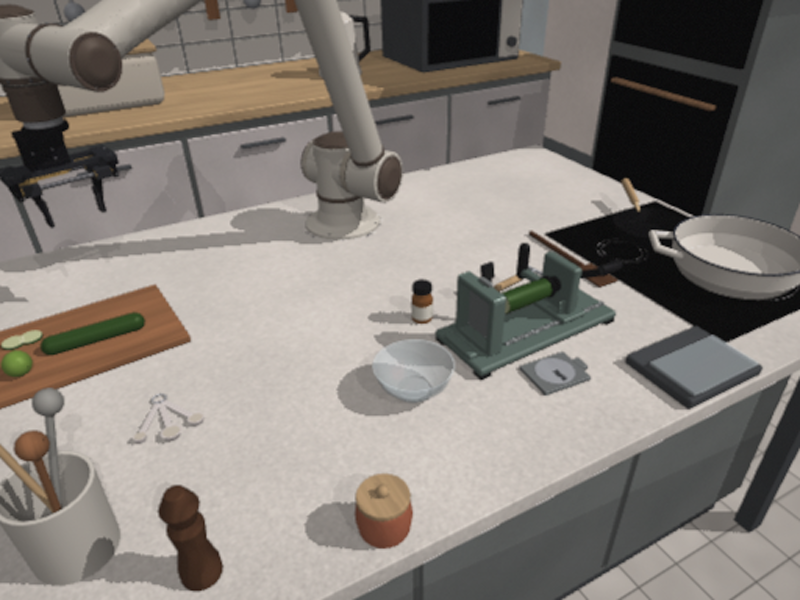

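View pics/top0.png

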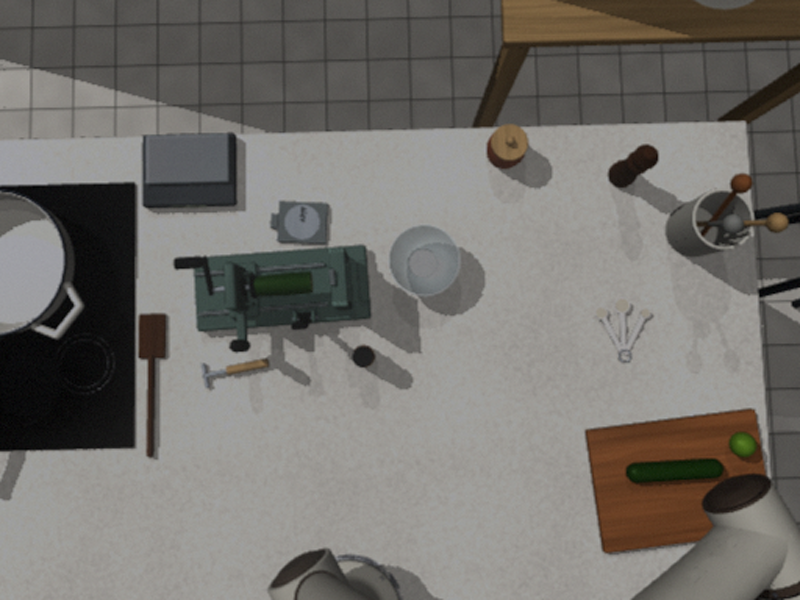

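The scene view shows the machine with its user side towards the robot. In the top view the base corners are at about (195,262), (368,246), (370,318) and (197,330), the lever paddle is at (301,321), the grip top at (240,345), the jar at (363,356) and the peeler at (235,370).

```bash
cat > h.py <<'E'
import numpy as np,pickle
def ray(c,u,v):
    f=c["frame"].shape[0]/2/np.tan(np.radians(c["vertical_fov"]/2))
    return np.array(c["eye"]),np.array(c["rotation"])@np.array([(u-c["cx"])/f,(v-c["cy"])/f,1])
def onz(c,u,v,z):
    e,d=ray(c,u,v); return e+d*(z-e[2])/d[2]
def proj(c,p):
    f=c["frame"].shape[0]/2/np.tan(np.radians(c["vertical_fov"]/2))
    q=np.array(c["rotation"]).T@(np.array(p)-c["eye"]); return q[:2]/q[2]*f+[c["cx"],c["cy"]]
E
python3 - <<'E'
import cv2,pickle
from h import *
c=pickle.load(open("top.pkl","rb"));im=c["frame"]
hsv=cv2.cvtColor(im,cv2.COLOR_BGR2HSV)
m=cv2.inRange(hsv,(60,45,30),(100,255,200));m[:, :110]=0;m[:,260:]=0;m[:140]=0;m[230:]=0
m=cv2.morphologyEx(m,cv2.MORPH_CLOSE,np.ones((7,7)))
k=max(cv2.findContours(m,0,2)[0],key=cv2.contourArea)
h=cv2.convexHull(k);print(cv2.approxPolyDP(h,2.5,True)[:,0].tolist())
box=cv2.boxPoints(cv2.minAreaRect(k))
for p in box: print(p,onz(c,*p,.026).round(4))
# dark blobs
g=cv2.inRange(hsv,(0,0,0),(180,255,38));g[:,:105]=0;g[:,260:]=0;g[:150]=0;g[250:]=0
n,l,st,ce=cv2.connectedComponentsWithStats(g)
for i in range(1,n):
    if st[i,4]>15:print(st[i],ce[i].round(1))
x0,y0=105,145
cr=im[y0:y0+110,x0:x0+160].copy();cr=cv2.resize(cr,None,fx=5,fy=5,interpolation=cv2.INTER_CUBIC)
cv2.polylines(cr,[((k[:,0]-[x0,y0])*5+2).astype(int)],True,(0,0,255),1)
cv2.imwrite("pics/crop1.png",cr)
E
```

```text
[[233, 160], [235, 202], [155, 216], [127, 208], [125, 177], [135, 165], [223, 158]]
[123.54646 165.73947] [0.705  0.2962 0.026 ]
[232.74745 156.88535] [ 0.7242 -0.0482  0.026 ]
[237.00145 209.35123] [ 0.5586 -0.0578  0.026 ]
[127.80046 218.20535] [0.5399 0.2833 0.026 ]
[112 165  24  24 179] [125.3 171.2]
[150 170  50  34 402] [163.7 185.3]
[216 193   9   5  18] [221.7 195.8]
[187 200  12  11  91] [193.  204.7]
[148 217  11   8  68] [153.1 220.8]
[226 222  13  13 120] [232.  227.9]
```

View pics/crop1.png

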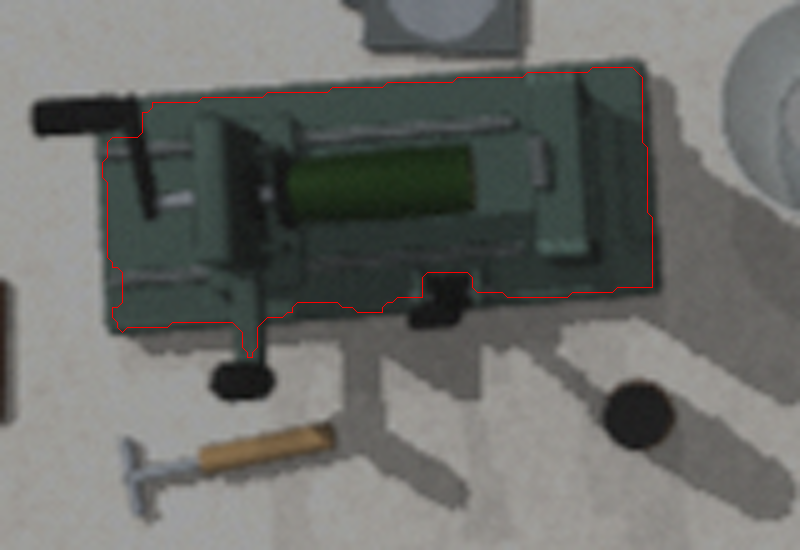

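The crop shows the base corners near (645,62), (660,291), (110,332) and (98,98). The grip top is at (242,381), the lever paddle at about (437,305) and the jar cap at (639,415).

```bash
cat >> h.py <<'E'
def fit(A,B):
    a=A-A.mean(0);b=B-B.mean(0);t=np.arctan2((a[:,0]*b[:,1]-a[:,1]*b[:,0]).sum(),(a*b).sum())
    R=np.array([[np.cos(t),-np.sin(t)],[np.sin(t),np.cos(t)]]);return t,R,B.mean(0)-R@A.mean(0)
E
python3 - <<'E'
from h import *
import cv2
c=pickle.load(open("top.pkl","rb"));s=pickle.load(open("scene.pkl","rb"))
P=lambda x,y,z:onz(c,x/5+105-.4,y/5+145-.4,z)[:2]
A=np.array([[75,-160],[-75,-160],[-75,190],[75,190],[-110,125]])/1000
B=np.array([P(645,62,.026),P(660,291,.026),P(110,332,.026),P(98,98,.026),P(242,381,.128)])
t,R,o=fit(A,B);print(np.degrees(t),o,((A@R.T+o-B)*1000).round(1).tolist())
np.savez("m.npz",t=t,R=R,o=o)
W=lambda x,y,z:np.r_[R@[x/1000,y/1000]+o,z/1000]
im=s["frame"].copy();im2=c["frame"].copy()
pts={"grip128":(-110,125,128),"grip42":(-110,125,42),"levtip":(-65-78*np.cos(np.radians(78)),-30,37+78*np.sin(np.radians(78))),"blade":(0,-95,90),"piv":(-65,-30,37)}
im=cv2.resize(im,None,fx=4,fy=4,interpolation=2)
for k,p in pts.items():
    w=W(*p);print(k,w.round(4));
    u=proj(s,w);cv2.circle(im,tuple((u*4+2).astype(int)),4,(0,0,255),1)
for p in [(75,-160,26),(-75,-160,26),(-75,190,26),(75,190,26),(55,-95,156),(-55,-95,156)]:
    u=proj(s,W(*p));cv2.circle(im,tuple((u*4+2).astype(int)),4,(255,255,0),1)
cv2.imwrite("pics/crop2.png",im[580:1000,960:1640])
print("jar",onz(c,639/5+104.6,415/5+144.6,.085)); 
for q in [(125,440),(150,515),(333,435),(200,460)]: print("peel",P(*q,.01))
E
```

```text
3.946109949490737 [0.64544678 0.09546634] [[7.5, -8.1], [2.5, -12.3], [-4.8, -7.1], [-2.6, -4.0], [-2.5, 31.6]]
grip128 [0.5271 0.2126 0.128 ]
grip42 [0.5271 0.2126 0.042 ]
levtip [0.5665 0.0599 0.1133]
blade [0.652  0.0007 0.09  ]
piv [0.5827 0.0611 0.037 ]
jar [ 0.50347279 -0.04464089  0.085     ]
peel [0.49467497 0.2824004 ]
peel [0.44744644 0.26684393]
peel [0.49443135 0.15145974]
peel [0.48094692 0.23526908]
```

View pics/crop2.png

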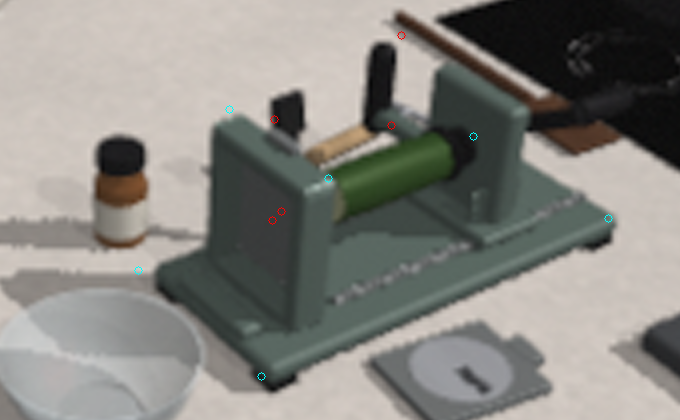

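The scene crop shows the projected points shifted. The carriage is already part-way along, so the grip must not enter the fit. I'll refit on the base corners only.

```bash
python3 - <<'E'
from h import *
import cv2
c=pickle.load(open("top.pkl","rb"));s=pickle.load(open("scene.pkl","rb"))
P=lambda x,y,z:onz(c,x/5+105-.4,y/5+145-.4,z)[:2]
A=np.array([[75,-160],[-75,-160],[-75,190],[75,190]])/1000
B=np.array([P(645,62,.026),P(660,291,.026),P(110,332,.026),P(98,98,.026)])
t,R,o=fit(A,B);print(np.degrees(t),o,((A@R.T+o-B)*1000).round(1).tolist())
np.savez("m.npz",t=t,R=R,o=o)
g=P(242,381,.128);gm=R.T@(g-o);print("grip machine",gm,"world",g,"carriage",.125-gm[1])
for n,u,z in(("paddle top",(448,285),.13),("lev",(437,305),.113),("towertop",(562,160),.156)): print(n,R.T@(P(*u,z)-o))
W=lambda x,y,z:np.r_[R@[x/1000,y/1000]+o,z/1000]
im=cv2.resize(s["frame"],None,fx=4,fy=4,interpolation=2)
L=lambda r:(-65-r*np.cos(np.radians(78)),-30,37+r*np.sin(np.radians(78)))
gy=gm[1]*1000
for p in [(-110,gy,128),(-110,gy,70),L(0),L(78),L(95)]:
    print(p,W(*p).round(4));cv2.circle(im,tuple((proj(s,W(*p))*4+2).astype(int)),4,(0,0,255),1)
for p in [(75,-160,26),(-75,-160,26),(-75,190,26),(75,190,26),(55,-95,156),(-55,-95,156),(55,-125,156)]:
    cv2.circle(im,tuple((proj(s,W(*p))*4+2).astype(int)),4,(255,255,0),1)
cv2.imwrite("pics/crop3.png",im[580:1000,960:1640])
E
```

```text
2.562153419342402 [0.64445483 0.10333553] [[2.7, -2.3], [-2.4, -2.9], [-1.4, 2.8], [1.1, 2.3]]
grip machine [-0.11124017  0.08276095] world [0.52962619 0.18104096] carriage 0.04223904762532317
paddle top [-0.06462406 -0.03883408]
lev [-0.07495459 -0.02950724]
towertop [ 1.10683750e-04 -1.10805183e-01]
(-110, np.float64(82.76095237467683), 128) [0.5309 0.1811 0.128 ]
(-110, np.float64(82.76095237467683), 70) [0.5309 0.1811 0.07  ]
(np.float64(-65.0), -30, np.float64(37.0)) [0.5809 0.0705 0.037 ]
(np.float64(-81.21711188378524), -30, np.float64(113.29551285723683)) [0.5647 0.0697 0.1133]
(np.float64(-84.75161062768714), -30, np.float64(129.92402206971153)) [0.5611 0.0696 0.1299]
```

View pics/crop3.png

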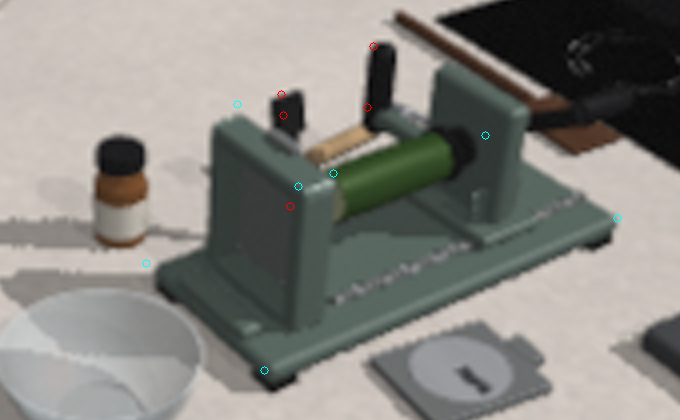

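Call:
step_arm(targets="0 0 0 5.5;0 0 0 5.4;-2 2.74 0 0;-2 2.74 0 0;-2 2.74 0 0;-2 2.74 0 0;-2 2.74 0 0;-2 2.74 0 0;-2 2.74 0 0;-2 2.74 0 0;-2 2.74 0 0;-2 2.74 0 0", claw=0)

```text
time_s: 1.1
tcp_pos: [0.334, -0.3229, 0.2223]
ee_rot: [[-0.999, -0.046, -0.0], [-0.046, 0.999, 0.0], [0.0, 0.0, -1.0]]
wrist_force: [0.3, -0.3, -0.2]
gripper_width: 0.175
gripper_force: 0.0
```

Call:
step_arm(targets="-2 2.74 0 0;-2 2.74 0 0;-2 2.74 0 0;-2 2.74 0 0;-2 2.74 0 0;-2 2.74 0 0;-2 2.74 0 0;-2 2.74 0 0;-2 2.74 0 0;-2 2.74 0 0;-2 2.74 0 0;-2 2.74 0 0")

```text
time_s: 2.1
tcp_pos: [0.5584, 0.0167, 0.2222]
ee_rot: [[-0.999, -0.047, -0.001], [-0.047, 0.999, -0.0], [0.001, -0.0, -1.0]]
wrist_force: [1.0, -0.2, 0.8]
gripper_width: 0.0
gripper_force: 0.0
```

Call:
step_arm(targets="-2 2.74 0 0;-2 2.74 0 0;0 0 0 0;0 0 0 0")

```text
time_s: 2.43
tcp_pos: [0.5956, 0.0731, 0.2212]
ee_rot: [[-0.999, -0.049, -0.002], [-0.049, 0.999, -0.001], [0.002, -0.0, -1.0]]
wrist_force: [1.0, -1.8, -0.7]
gripper_width: 0.005
gripper_force: 0.0
```

Call:
step_arm(targets="-0.1 -0.1 2 0;-0.1 -0.1 2 0;0 0 2 0;0 0 1.5 0;0 0 0 0;0 0 0 0")

```text
time_s: 2.93
tcp_pos: [0.5968, 0.0686, 0.1472]
ee_rot: [[-0.999, -0.046, -0.002], [-0.046, 0.999, -0.001], [0.002, -0.001, -1.0]]
wrist_force: [0.4, 0.4, 0.3]
gripper_width: 0.002
gripper_force: 0.0
```

```bash
python3 - <<'E'
from station import cams
import cv2,numpy as np
a=cams.capture("scene")["frame"][135:260,230:420];b=cams.capture("top")["frame"][130:255,95:285]
f=lambda i:cv2.resize(i,None,fx=2.1,fy=2.4*.875,interpolation=2)
cv2.imwrite("pics/p4.png",np.vstack([cv2.resize(i,(456,300),interpolation=2) for i in(a,b)]))
E
```

```text
(no output)
```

View pics/p4.png

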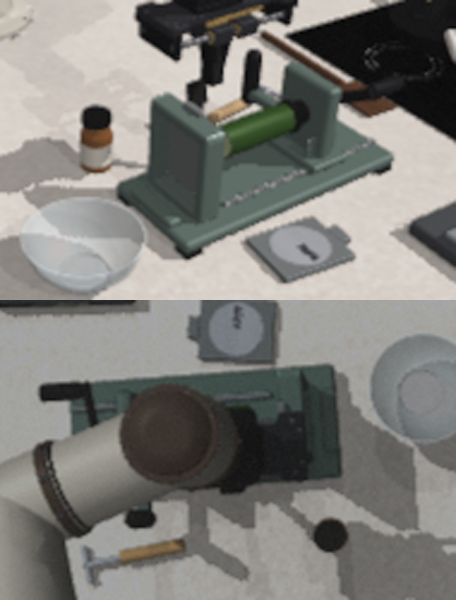

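The fingers' tip at about (212,80) hangs just behind the paddle at (197,95), and the gripper body clears the tower. I'll descend and push.

Call:
step_arm(targets="0 0 1.5 0;0 0 1.5 0;0 0 1.2 0;0 0 0 0;0 0 0 0;0.5 0 0 0;0.5 0 0 0;0.3 0 0 0;0.3 0 0 0;0 0 0 0")

```text
time_s: 3.87
tcp_pos: [0.5811, 0.0691, 0.1062]
ee_rot: [[-0.999, -0.047, 0.001], [-0.047, 0.999, 0.0], [-0.001, 0.0, -1.0]]
wrist_force: [-0.1, -0.1, -0.8]
gripper_width: 0.006
gripper_force: 0.0
```

Call:
step_arm(targets="0.4 0 0 0;0.4 0 0 0;0.4 0 0.1 0;0.4 0 0.1 0;0.4 0 0.1 0;0 0 0 0")

```text
time_s: 4.37
tcp_pos: [0.5649, 0.069, 0.1039]
ee_rot: [[-0.999, -0.048, 0.009], [-0.048, 0.999, 0.002], [-0.009, 0.002, -1.0]]
wrist_force: [6.1, -1.2, -1.3]
gripper_width: 0.003
gripper_force: 2.6
```

Call:
step_arm(targets="0.4 0 0.1 0;0.4 0 0.2 0;0.4 0 0.2 0;0.4 0 0.3 0;0.4 0 0.3 0;0 0 0 0;0 0 0 0")

```text
time_s: 4.95
tcp_pos: [0.5401, 0.0668, 0.0909]
ee_rot: [[-0.999, -0.046, -0.003], [-0.046, 0.999, -0.001], [0.003, -0.001, -1.0]]
wrist_force: [-0.4, -0.5, -0.2]
gripper_width: 0.004
gripper_force: 0.1
```

Call:
step_arm(targets="0.4 0 0.3 0;0.4 0 0.3 0;0.4 0 0.3 0;0.3 0 0.2 0;0 0 0 0;0 0 0 0")

```text
time_s: 5.45
tcp_pos: [0.5263, 0.0664, 0.0804]
ee_rot: [[-0.999, -0.047, -0.001], [-0.047, 0.999, -0.0], [0.001, -0.0, -1.0]]
wrist_force: [0.9, 0.1, 0.4]
gripper_width: 0.004
gripper_force: 0.0
```

```bash
python3 - <<'E'
from station import cams,sense
import cv2,numpy as np
a=cams.capture("scene")["frame"][135:260,230:420];b=cams.capture("top")["frame"][130:255,95:285]
cv2.imwrite("pics/p5.png",np.vstack([cv2.resize(i,(456,300),interpolation=2) for i in(a,b)]))
print(sense()["wrist_force"])
E
```

```text
[-0.08943855 -0.48844229  0.24108028]
```

View pics/p5.png

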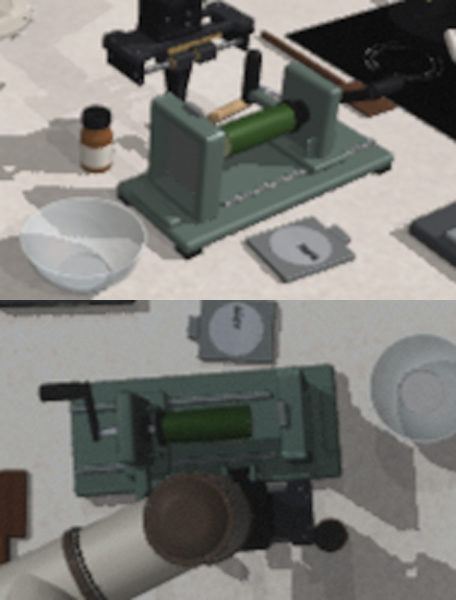

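The picture shows the paddle gone from upright, and the machine, jar and bowl unmoved. I'll raise the tool, pass over the grip and come down on its crank side. I'll check the clamp once the arm is clear.

Call:
step_arm(targets="0 0 -3 0;0 0 -3 0;0 0 -3 0;-0.2 2 0 0;-0.2 2.7 0 0;-0.2 2.7 0 0;-0.2 2.7 0 0;-0.2 2.7 0 0;0 2.1 0 0;0 1 0 0;0 0 0 0;0 0 0 0")

```text
time_s: 6.55
tcp_pos: [0.5291, 0.2256, 0.1704]
ee_rot: [[-0.999, -0.047, -0.001], [-0.047, 0.999, -0.0], [0.001, -0.0, -1.0]]
wrist_force: [-0.3, 0.5, -0.2]
gripper_width: 0.002
gripper_force: 0.0
```

```bash
python3 - <<'E'
from station import cams,sense
from h import *
import cv2
m=np.load("m.npz");s=sense();p=m["R"].T@(s["tcp_pos"][:2]-m["o"]);print("tcp machine",p,s["tcp_pos"][2],s["time_s"])
a=cams.capture("scene")["frame"][135:260,230:420];b=cams.capture("top")["frame"][130:255,95:285]
cv2.imwrite("pics/p6.png",np.vstack([cv2.resize(i,(456,300),interpolation=2) for i in(a,b)]))
E
```

```text
tcp machine [-0.10981968  0.12730427] 0.17037897417705802 6.55
```

View pics/p6.png

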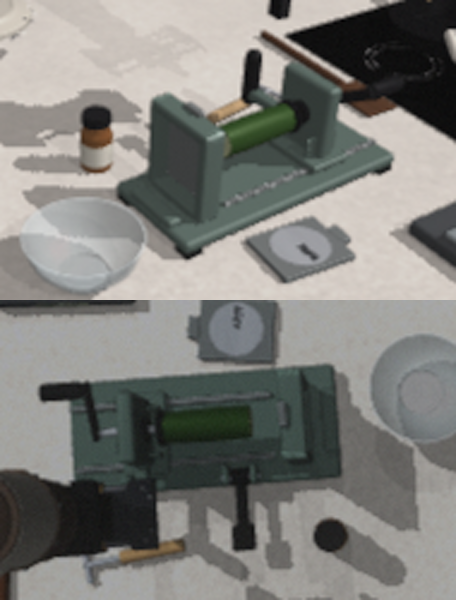

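The lever lies flat out to the user's side (paddle at about (245,535) in the lower picture), so it is clamped. I'll descend and then push the grip along tool −y.

Call:
step_arm(targets="0 0 2.5 0;0 0 2.5 0;0 0 2.3 0;0 0 0 0;0 -0.5 0 0;0 -0.5 0 0;0 -0.3 0 0;0 -0.3 0 0;0 0 0 0")

```text
time_s: 7.4
tcp_pos: [0.5307, 0.2096, 0.099]
ee_rot: [[-0.999, -0.046, 0.002], [-0.046, 0.999, 0.002], [-0.002, 0.001, -1.0]]
wrist_force: [-0.2, -0.6, 0.2]
gripper_width: 0.009
gripper_force: 0.0
```

Call:
step_arm(targets="0 -0.3 0 0;0 -0.3 0 0;0 -0.3 0 0;0 -0.3 0 0;0 -0.3 0 0;0 -0.3 0 0;0 0 0 0")

```text
time_s: 7.98
tcp_pos: [0.5307, 0.1911, 0.0974]
ee_rot: [[-0.999, -0.046, -0.0], [-0.046, 0.999, -0.0], [0.001, -0.0, -1.0]]
wrist_force: [0.4, 1.2, -0.5]
gripper_width: 0.006
gripper_force: 0.3
```

Call:
step_arm(targets="0 -0.3 0 0;0 -0.3 0 0;0 -0.2 0 0;0 -0.2 0 0;0 0 0 0")

```text
time_s: 8.4
tcp_pos: [0.5311, 0.1812, 0.0974]
ee_rot: [[-0.999, -0.046, -0.001], [-0.046, 0.999, -0.001], [0.001, -0.001, -1.0]]
wrist_force: [0.5, 0.4, 0.2]
gripper_width: 0.007
gripper_force: 0.2
```

Call:
step_arm(targets="0 -0.2 0 0;0 -0.1 0 0;0 -0.1 0 0;0 0 0 0")

```text
time_s: 8.73
tcp_pos: [0.5313, 0.1775, 0.0974]
ee_rot: [[-0.999, -0.046, -0.001], [-0.046, 0.999, -0.0], [0.001, -0.0, -1.0]]
wrist_force: [0.3, 1.1, 0.3]
gripper_width: 0.005
gripper_force: 0.4
```

Call:
step_arm(targets="0 -0.1 0 0;0 -0.1 0 0;0 -0.1 0 0;0 -0.1 0 0;0 0 0 0")

```text
time_s: 9.15
tcp_pos: [0.5316, 0.1736, 0.0974]
ee_rot: [[-0.999, -0.046, -0.0], [-0.046, 0.999, -0.0], [0.0, -0.0, -1.0]]
wrist_force: [-0.5, 0.6, -0.1]
gripper_width: 0.005
gripper_force: 0.5
```

```bash
python3 - <<'E'
from station import cams,sense
from h import *
import cv2
C=cams.capture("top");im=C["frame"]
for n,i in(("old",pickle.load(open("top.pkl","rb"))["frame"]),("new",im)):
    k=cv2.inRange(cv2.cvtColor(i,cv2.COLOR_BGR2HSV),(35,130,20),(65,255,200));k[:165]=0;k[195:]=0;k[:,:150]=0;k[:,220:]=0
    x=np.where(k.sum(0)>255*4)[0];print(n,x.min(),x.max())
print(sense()["tcp_pos"],sense()["wrist_force"])
a=cams.capture("scene")["frame"][135:260,230:420];b=im[130:255,95:285]
cv2.imwrite("pics/p7.png",np.vstack([cv2.resize(i,(456,300),interpolation=2) for i in(a,b)]))
E
```

```text
Traceback (most recent call last):
ValueError: zero-size array to reduction operation minimum which has no identity
```

```bash
python3 - <<'E'
from station import cams,sense
from h import *
import cv2
C=cams.capture("top");im=C["frame"]
for n,i in(("old",pickle.load(open("top.pkl","rb"))["frame"]),("new",im)):
    b,g,r=[i[165:197,150:222,j].astype(int) for j in range(3)]
    x=np.where(((g-b)>18).sum(0)>4)[0]+150;print(n,x[:1],x[-1:])
print(sense()["tcp_pos"],sense()["wrist_force"])
a=cams.capture("scene")["frame"][135:260,230:420];b=im[130:255,95:285]
cv2.imwrite("pics/p7.png",np.vstack([cv2.resize(i,(456,300),interpolation=2) for i in(a,b)]))
E
```

```text
old [164] [197]
new [177] [209]
[0.53156937 0.17358723 0.09745624] [-0.56348882  1.77477743 -0.30851779]
```

View pics/p7.png

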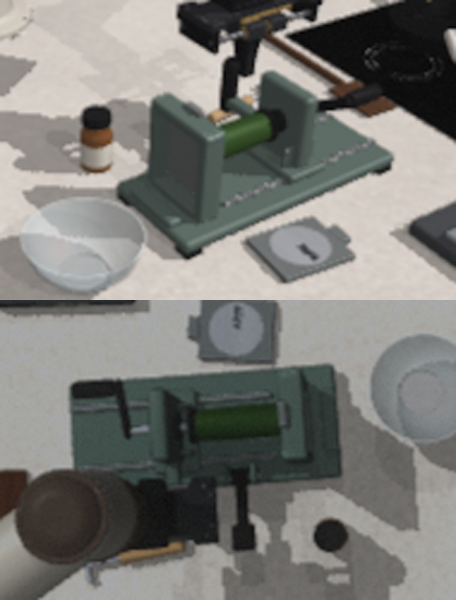

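The carriage has advanced (courgette end at about (280,420), almost at the blade disc at (284,412)) and the base hasn't moved. I'll press on gently until the force rises.

Call:
step_arm(targets="0 -0.1 0 0;0 -0.1 0 0;0 0 0 0")

```text
time_s: 9.55
tcp_pos: [0.5317, 0.1723, 0.0975]
ee_rot: [[-0.999, -0.046, 0.0], [-0.046, 0.999, 0.001], [-0.0, 0.001, -1.0]]
wrist_force: [-1.7, 4.4, -0.9]
gripper_width: 0.006
gripper_force: 1.8
```

Call:
step_arm(targets="0 -0.1 0 0;0 -0.1 0 0;0 0 0 0")

```text
time_s: 9.8
tcp_pos: [0.5318, 0.1721, 0.0976]
ee_rot: [[-0.999, -0.046, 0.001], [-0.046, 0.999, 0.004], [-0.001, 0.004, -1.0]]
wrist_force: [-3.8, 10.4, 0.0]
gripper_width: 0.001
gripper_force: 4.8
```

The force rose to 10 N with no further travel, so the carriage is at its stop. I'll back off and lift clear.

Call:
step_arm(targets="0 0.2 0 0;0 0.5 0 0;0 1 0 0;0 1.5 0 0;0 0 -2 0;0 0 -3 0;0 0 -3 0;0 0 -3 0;0 3 0 0;0 3 0 0;0 0 0 0;0 0 0 0")

```text
time_s: 10.8
tcp_pos: [0.5273, 0.2636, 0.2073]
ee_rot: [[-0.999, -0.049, -0.0], [-0.049, 0.999, -0.0], [0.0, -0.0, -1.0]]
wrist_force: [-0.7, 0.3, -0.2]
gripper_width: 0.006
gripper_force: 0.0
```

```bash
python3 - <<'E'
from station import cams,sense
import cv2,numpy as np
im=cams.capture("top")["frame"]
a=cams.capture("scene")["frame"][135:260,230:420];b=im[130:255,95:285]
B,G=[im[165:197,150:222,j].astype(int) for j in(0,1)]
x=np.where(((G-B)>18).sum(0)>4)[0]+150;print(x[0],x[-1],sense()["wrist_force"],sense()["time_s"])
cv2.imwrite("pics/p8.png",np.vstack([cv2.resize(i,(456,300),interpolation=2) for i in(a,b)]))
E
```

```text
177 209 [ 0.3630879  -0.39777424  0.36076678] 10.9
```

View pics/p8.png

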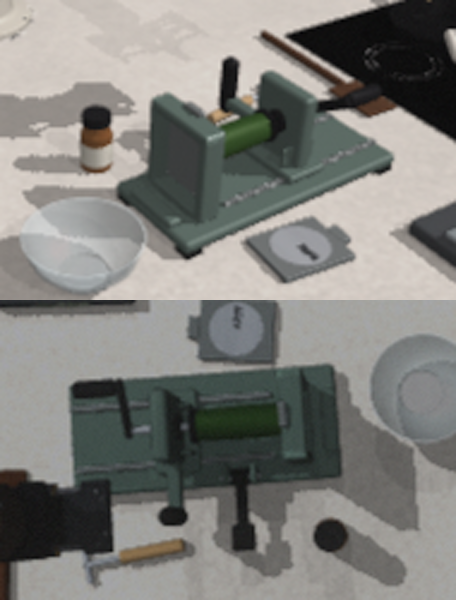

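The last view shows the lever out flat, the courgette against the blade disc, the bystanders in place and the arm clear.

```bash
python3 -c "
from station import r
print(r.finish_job())"
```

```text
the job is handed in; nothing more can be done
None
```

The job is handed in at about 11 s: the suction lever is clamped, and the carriage was then pushed until it stopped moving at about 10 N, with the courgette at the blade; in the last pictures the machine and the things around it are where they were, and the arm is clear.

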